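# Let the unbalanced rotor find its heavy side

### The arm

A 6-joint arm with a two-finger parallel gripper is mounted at the origin on the work surface. World frame = base frame: x ahead of the robot, y to its left, z up, the work surface at z = 0. Lengths are in mm, angles in rad, forces in N, time in s.
With the tool pointing down it reaches from about 300 to 875 mm from the base axis. Payload 4.2 kg.
Tool frame: the origin (TCP) lies on the centre line of the jaws, within the pads' length; the fingertips stand 14 mm ahead of it and the grasp point (between the pads) lies 5 mm behind it; y points along the fingers, x is the direction in which the jaws open and shut, and the axes are right-handed (so a half turn about y gives the same grasp; the last joint's range is limited). The gripper opens to 85 mm and grips with 20 to 120 N. Pads are 22 mm wide; open, the fingers measure 114 mm over their backs; the gripper's body (76 mm by 85 mm) begins 54 mm behind the grasp point. The pads swing forward as they close: fully open they stand 13 mm farther back than shut.
Start: joints at [-1.218, 0.32, 1.565, -0, 1.257, -0.02], TCP at [209.432, -535.517, 245.338] pointing down, gripper open.
Joint ranges: [-3.11, 3.11], [-0.84, 2.01], [0.21, 2.61], [-1.34, 4.49], [0.05, 2.63], [-2.56, 2.56]. Speed limits (rad/s): [2.57, 2.57, 3.14, 3.14, 3.14, 3.14].

### API

Orientations are given as a rotation vector (axis times angle).
In Python, from cell import bot gives the robot as it stands.
- The arm moves only by the shell command python3 -m pendant 'ROWS'. ROWS is JSON, one flat list of numbers, 7 for each row, row after row: the turn, a rotation vector about the tool's x, y, z in rad, then the shift along the tool's x, y, z in m, then the closure in counts, from 0 (fully open) to 255 (shut). In form: [ax, ay, az, x, y, z, gripper, ax, ay, az, x, y, z, gripper, ...]. A call has 1 to 20 rows; each row shifts and turns the pose as measured when the row begins, along the tool's axes as they then stand; what a row does not reach is not made up. A row lasts 1/8 s, in which the tool goes at most 62.5 mm and 10.7 degrees, less where a joint would pass 70% of its speed; a pose out of reach is approached as far as the arm can. A call with a gripper value outside its range is refused whole. The fingers move at their own pace and stop on an object; the grip force is fixed at half the most. Time passes only in rows, so rows that do not move let the fingers close. It gives the time, the measured TCP pose, the force and the opening at its end, in the units of the state.
- bot.observe(): the state, without advancing time (a new reading comes with each control period).
- bot.capture(name): name is "side" or "top"; returns the picture (480x640x3 uint8, red, green, blue); there is no depth.
- bot.calibration(name): a dict with "mtx" (3x3 intrinsics, pixels), "k1" (the pictures are not rectified: a ray, as slopes to the right and down, at radius r is drawn at 1 + k1 r^2 times it, then the intrinsics apply), "camera_from_world" (4x4, takes a point from world to camera coordinates). Camera axes: x right, y down, z forward; pixel columns grow to the right and rows downward; lengths in mm; the calibration is good to about 2 mm. A picture is of the moment at which its call begins. calibration takes no time and is no camera call.
- bot.sign_off(): hands the job in, once; it reports no verdict.
The state is a dict: "t": time; "joints": joint angles; "dq": joint speeds; "tau": joint torques, N m; "eef_pos": TCP position; "tcp_rot": TCP orientation; "force": force on the tool from outside, world axes, zero at the start; "wrist_torque": the same for the moment, N m; "opening": finger opening in mm.
Only numpy, scipy, OpenCV 4.12 (cv2) and the standard library are available. Lean on these libraries where they do the work, as an engineer would, in place of code of your own. Each camera call takes 0.05 s, during which the arm holds its last target. There are 200 camera calls.

### The job

Lift the orange rotor out of its cradle and lay it on the roller stand, its shaft resting on the rollers at both ends and its disc about midway between them. Let go and let it turn freely until its heavy side with the dark steel weight hangs at the bottom and it is still. Leave the blue rotor in its cradle.

Things in the scene. Friction and masses are not known exactly. Their poses are not given: they have to be found in the camera images.
- rotor: Unbalanced rotor, 0.4 kg: orange plastic disc 80 mm across, 24 mm thick, midway on a steel shaft 12 mm thick, 170 mm long. Origin: disc centre on the shaft axis; y runs along the level shaft, x and z turn with the disc. It starts with the disc in a V cradle, axis 60 mm above the table; the cradle ends 15 mm below the axis, so the upper disc can be pinched across its flat faces from above.
- weight (a point): Centre of the dark steel weight: 100 g plug, 26 mm across, clamped firmly in the orange disc 25 mm off the shaft axis, seen on both faces and as a dark patch on the rim; it makes that side heavy. Its z axis points from the weight to the shaft axis: z straight up means the weight hangs at the bottom. It starts well away from the bottom.
- seat (a point): Where the disc centre belongs on the fixed roller stand, 85 mm above the table; y is the shaft's direction (either way round), z up. Free 40 mm steel rollers in overlapping pairs at y = -62, -52, 52, 62 mm, axles 12.5 mm to either side in x; their tops (3 mm) and the green brackets outside are below this point. Disc clears the base by 33 mm. A released rotor settles in about 5 s.
- blue_rotor: Bystander: balanced rotor of the same size with a blue disc and no weight, in a V cradle of its own; not to be moved. Origin at the disc centre on the shaft axis, y along the shaft.
Mind the look-alikes: they are no part of the job. What is shaped like the rotor but yellow is not meant.

How it is judged (in metres and radians):
At the end, for the whole second after the job is handed in: The orange rotor lies with its shaft in both pairs of rollers (centre within 5 mm of the seat across and in height, within 15 mm of midway along the shaft, aligned within 0.1 rad), let go and still, its dark steel weight at the bottom within 15 degrees (x of rotor in the frame of seat between -0.005 and 0.005 m and y of rotor in the frame of seat between -0.015 and 0.015 m and z of rotor in the frame of seat between -0.005 and 0.005 m and angle between the y axis of rotor and the y axis of seat, either way round below 0.1 rad and angle between weight's own z axis and vertical below 0.26 rad and z of weight in the frame of seat below -0.018 m and angular speed of rotor below 0.2 rad/s and linear speed of rotor below 0.02 m/s); the robot touches nothing.
It fails at once if the blue rotor is moved by more than 15 mm (distance of blue_rotor from where it was at the start of the episode above 0.015 m).
It also fails if it takes over 38 s, if anything falls off the work surface, if the arm or the gripper's body presses on something with over 40 N, if the wrist force passes 120 N, or if a joint passes its speed limit or range.

## Working session

There is one attempt and no reset: what is moved stays moved. The work goes in short steps, Python scripts to look and compute and a shell command to move; the robot and the scene stay as the last step left them, time stands still between calls to the robot, and variables do not carry over. Pictures are saved under pics/ and viewed, about 8 in all and at most 12, crops included, and the job is handed in when it is done.

```bash
ls; mkdir -p pics; python3 - <<'E'
from cell import bot
import cv2,numpy as np
for n in("side","top"):
    cv2.imwrite(f"pics/{n}0.png",bot.capture(n)[:,:,::-1])
    c=bot.calibration(n);print(n,np.round(c["mtx"],1).tolist(),c["k1"],np.round(c["camera_from_world"],3).tolist())
print(bot.observe())
E
```

```text
pics
side [[480.3, 0.0, 314.7], [0.0, 480.3, 239.0], [0.0, 0.0, 1.0]] -0.0486481046519401 [[-0.997, -0.079, -0.02, 507.725], [-0.036, 0.641, -0.766, 96.937], [0.073, -0.763, -0.642, 846.088], [0.0, 0.0, 0.0, 1.0]]
top [[443.8, 0.0, 317.6], [0.0, 443.8, 243.5], [0.0, 0.0, 1.0]] -0.08496354985732545 [[-0.076, -0.997, 0.001, 55.466], [-0.974, 0.074, -0.216, 497.956], [0.215, -0.018, -0.976, 643.661], [0.0, 0.0, 0.0, 1.0]]
{'t': 0.1, 'joints': array([-1.21799986e+00,  3.20203384e-01,  1.56556637e+00,  2.23951625e-06,
        1.25738517e+00, -1.99789870e-02]), 'dq': array([ 0.00030438, -0.00114629, -0.00303128,  0.00104935,  0.00174229,
        0.00173117]), 'tau': array([ 1.03724862e-03, -4.16408300e+01, -2.34704018e+01, -6.89356216e-05,
        4.82121788e-03, -2.09759612e-06]), 'eef_pos': array([ 209.28795266, -535.12235477,  244.57680934]), 'tcp_rot': array([-1.36187505,  0.93129256, -0.92919528]), 'force': array([-0.20046072,  0.42355091, -0.08610717]), 'wrist_torque': array([-0.00180882, -0.0285288 ,  0.01983957]), 'opening': 85.16567099287606}
```

View pics/top0.png

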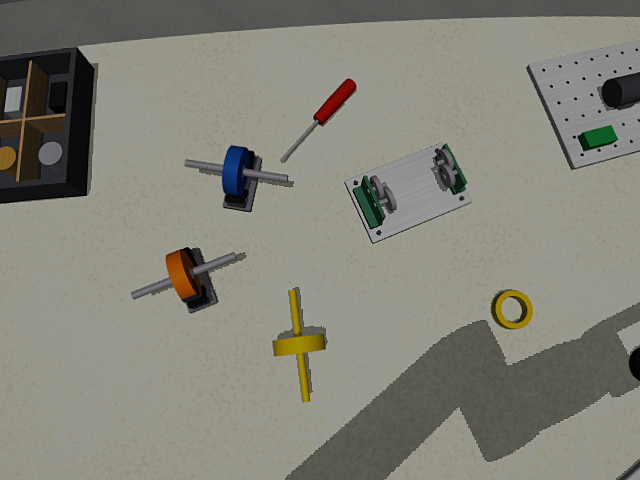

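View pics/side0.png

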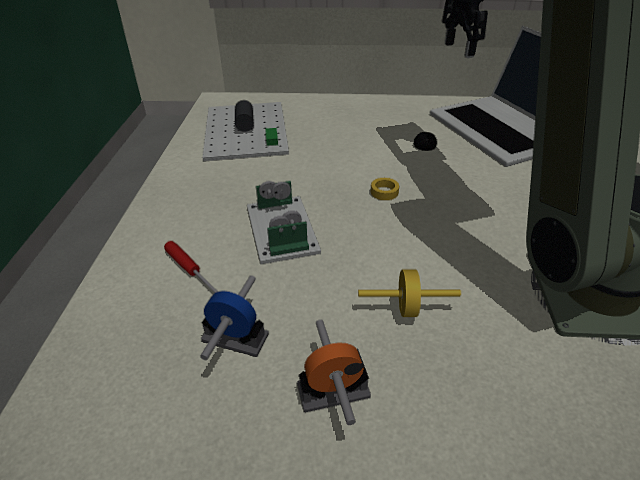

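Top view: the orange rotor's shaft runs (133,296)–(243,255) with its disc near (184,275). The stand plate has corners at about (346,181), (447,144), (470,203) and (375,243). Blue is at (237,170). The side view shows the dark weight at (355,369), level on the robot's side.

```bash
cat > h.py <<'E'
from cell import bot
import cv2,numpy as np
from scipy.spatial.transform import Rotation as R
def ray(n,uv):
    c=bot.calibration(n);K=np.array(c["mtx"]);T=np.array(c["camera_from_world"]);k=c["k1"]
    p=cv2.undistortPoints(np.array(uv,float).reshape(-1,1,2),K,np.array([k,0,0,0.])).reshape(-1,2)
    d=np.c_[p,np.ones(len(p))]@T[:3,:3]; return -T[:3,:3].T@T[:3,3],d
def onz(n,uv,z):
    o,d=ray(n,uv);return o+d*((z-o[2])/d[:,2])[:,None]
def tri(a,b):
    (o1,d1),(o2,d2)=ray("side",[a]),ray("top",[b]);d1,d2=d1[0],d2[0]
    s=np.linalg.lstsq(np.c_[d1,-d2],o2-o1,rcond=None)[0]
    p,q=o1+s[0]*d1,o2+s[1]*d2;return (p+q)/2,np.linalg.norm(p-q)
def mask(n,lo,hi,im):
    return cv2.inRange(cv2.cvtColor(im,cv2.COLOR_RGB2HSV),np.array(lo),np.array(hi))
E
cat > m.py <<'E'
from h import *
np.set_printoptions(precision=1,suppress=True)
im={n:cv2.imread(f"pics/{n}0.png")[:,:,::-1].copy() for n in("side","top")}
print("shaft ends z60 top",onz("top",[[133,295.5],[242,256]],60))
print("shaft ends z60 side",onz("side",[[320,322],[350,419]],60))
print("tri ends",tri([320,322],[242,256]),tri([350,419],[133,295.5]))
print("plate top",(P:=onz("top",[[346,181],[447,144],[470,203],[375,243]],12)),P.mean(0),np.linalg.norm(np.roll(P,-1,0)-P,axis=1))
print("plate side",(Q:=onz("side",[[248,205],[300,198],[320,251],[263,262]],12)),Q.mean(0),np.linalg.norm(np.roll(Q,-1,0)-Q,axis=1))
for n in im:
    m=mask(n,[5,150,60],[16,255,255],im[n]);cs,_=cv2.findContours(m,0,2);c=max(cs,key=cv2.contourArea);print(n,cv2.minAreaRect(c))
    m=mask(n,[55,70,20],[85,255,140],im[n])
    for c in cv2.findContours(m,0,2)[0]:
        if cv2.contourArea(c)>60:print(n,"green",cv2.minAreaRect(c),cv2.boundingRect(c))
s=bot.observe();print(R.from_rotvec(s["tcp_rot"]).as_matrix())
a=cv2.resize(im["top"][130:260,330:490],None,fx=5,fy=5,interpolation=2);b=cv2.resize(im["side"][160:280,220:350],None,fx=5,fy=5,interpolation=2)
a=cv2.resize(im["top"][130:260,330:490],None,fx=2.5,fy=2.5*1,interpolation=2);b=cv2.resize(im["side"][160:280,220:350],(400,369),interpolation=2)
h=max(a.shape[0],b.shape[0]);z=np.zeros((h,800,3),np.uint8);z[:a.shape[0],:400]=a;z[:b.shape[0],400:]=b
cv2.imwrite("pics/st.png",z[:,:,::-1])
E
python3 m.py
```

```text
shaft ends z60 top [[439.  308.1  60. ]
 [488.4 136.3  60. ]]
shaft ends z60 side [[488.6 145.3  60. ]
 [439.  303.   60. ]]
tri ends (array([489.7, 137.7,  51.2]), np.float64(1.0480004791627224)) (array([438.7, 305.9,  65.1]), np.float64(0.827545794101479))
plate top [[ 616.5  -40.6   12. ]
 [ 673.4 -226.7   12. ]
 [ 561.4 -250.8   12. ]
 [ 503.5  -79.1   12. ]] [ 588.7 -149.3   12. ] [194.6 114.5 181.2 119.3]
plate side [[ 672.9 -215.8   12. ]
 [ 561.5 -248.    12. ]
 [ 504.5  -72.6   12. ]
 [ 610.2  -35.    12. ]] [ 587.3 -142.9   12. ] [116.  184.4 112.1 191.4]
side ((332.79998779296875, 366.9000244140625), (45.853023529052734, 56.60476303100586), 71.56504821777344)
side green ((288.047607421875, 238.19662475585938), (28.54035186767578, 39.67805099487305), 81.57302856445312) (268, 222, 41, 34)
side green ((274.0068664550781, 195.3150634765625), (22.29785919189453, 34.07489776611328), 83.9909896850586) (256, 186, 36, 23)
side green ((271.1097717285156, 135.98779296875), (17.22732162475586, 11.705741882324219), 83.6598129272461) (265, 128, 13, 18)
side green ((70.0, 135.5), (271.0, 140.0), 90.0) (0, 0, 141, 272)
top ((178.65158081054688, 274.6243896484375), (46.95256423950195, 19.10390853881836), 70.34617614746094)
top green ((368.5828857421875, 201.8463592529297), (50.775882720947266, 18.229032516479492), 65.224853515625) (353, 176, 32, 52)
top green ((455.6891784667969, 167.6351318359375), (50.14168930053711, 15.946702003479004), 80.53767395019531) (444, 144, 23, 50)
top green ((597.3302001953125, 137.4056396484375), (18.54367446899414, 37.499427795410156), 74.05460357666016) (578, 125, 40, 26)
[[ 0.4 -0.   0.9]
 [-0.9  0.   0.4]
 [-0.  -1.   0. ]]
```

View pics/st.png

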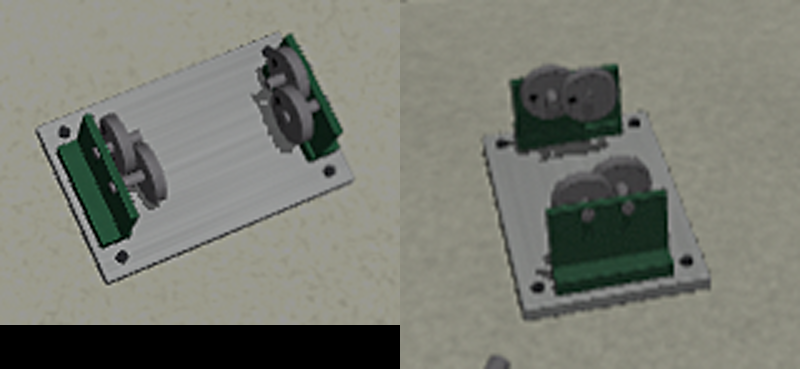

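```bash
cat > m2.py <<'E'
from h import *
np.set_printoptions(precision=1,suppress=True)
Q=onz("side",[[253.1,206.8],[296,199.6],[313,244.8],[264.8,253.6]],12)
P=onz("top",[[355.6,182.8],[378.4,232.8],[461.6,198]],12)
print("side holes",Q,Q.mean(0),np.linalg.norm(np.roll(Q,-1,0)-Q,axis=1))
print("top holes",P,(P[0]+P[2])/2)
C=onz("top",[[345.2,181.2],[471.2,202.8]],12);print("corners mid",C.mean(0))
ang=lambda v:np.degrees(np.arctan2(v[1],v[0]))
for v in(Q[0]-Q[3],Q[1]-Q[2],P[2]-P[1]):print("stand axis",ang(v))
s=bot.observe();M=R.from_rotvec(s["tcp_rot"]).as_matrix();print("toolx",ang(M[:,0]),M.T@(np.array([464,223,200])-s["eef_pos"]))
E
python3 m2.py
```

```text
side holes [[ 660.5 -209.7   12. ]
 [ 569.7 -241.4   12. ]
 [ 519.6  -90.2   12. ]
 [ 610.5  -59.    12. ]] [ 590.1 -150.1   12. ] [ 96.1 159.3  96.2 158.8]
top holes [[ 612.   -56.8   12. ]
 [ 520.6  -86.6   12. ]
 [ 571.4 -237.4   12. ]] [ 591.7 -147.1   12. ]
corners mid [ 588.9 -146.    12. ]
stand axis -71.67165537076723
stand axis -71.64269457714063
stand axis -71.37545293913522
toolx -68.6415780069256 [-613.2   45.6  513.3]
```

```bash
python3 -m pendant '[0,0.084,0,0,0,0,0, 0,0,0,-0.044,0.003,0.031,0, 0,0,0,-0.044,0.003,0.031,0, 0,0,0,-0.044,0.003,0.031,0, 0,0,0,-0.044,0.003,0.031,0, 0,0,0,-0.044,0.003,0.031,0, 0,0,0,-0.044,0.003,0.031,0, 0,0,0,-0.044,0.003,0.031,0, 0,0,0,-0.044,0.003,0.031,0, 0,0,0,-0.044,0.003,0.031,0, 0,0,0,-0.044,0.003,0.031,0, 0,0,0,-0.044,0.003,0.031,0, 0,0,0,-0.044,0.003,0.031,0, 0,0,0,-0.044,0.003,0.031,0, 0,0,0,-0.044,0.003,0.031,0, 0,0,0,0,0,0,0]'
cat > go.py <<'E'
import sys
from h import *
np.set_printoptions(precision=4,suppress=True)
x,y,z,a=map(float,sys.argv[1:]);s=bot.observe();Rm=R.from_rotvec(s["tcp_rot"]);a=np.radians(a)
X=np.array([np.cos(a),np.sin(a),0]);Y=np.array([0,0,-1.]);T=R.from_matrix(np.c_[X,Y,np.cross(X,Y)])
print("t",s["t"],"pos",s["eef_pos"],"open",s["opening"],"F",s["force"])
print("turn",(Rm.inv()*T).as_rotvec(),"shift m, tool axes now",Rm.inv().apply(np.array([x,y,z])-s["eef_pos"])/1e3,"after turn",T.inv().apply(np.array([x,y,z])-s["eef_pos"])/1e3)
E
python3 go.py 464 223 84 -73.4
```

```text
t: 2.1
eef_pos: [458.6, 200.9, 199.3]
tcp_rot: [-1.327, 1.0, -0.996]
force: [-0.9, -1.0, -0.2]
opening: 85.1
t 2.1 pos [458.6386 200.9184 199.2582] open 85.09646492270205 F [-0.8642 -0.966  -0.1608]
turn [-0.0008 -0.0066 -0.0038] shift m, tool axes now [-0.0193  0.1153  0.0112] after turn [-0.0196  0.1153  0.0114]
```

```bash
python3 -m pendant '[0,-0.007,0,-0.0195,0.015,0.0112,0, 0,0,0,0,0.03,0,0, 0,0,0,0,0.03,0,0, 0,0,0,0,0.022,0,0, 0,0,0,0,0,0,0]'
cat > v.py <<'E'
import sys
from h import *
a=bot.capture("side");b=bot.capture("top");u,v,p,q=map(int,sys.argv[2:]) 
f=lambda i,x,y:cv2.resize(i[max(y-70,0):y+70,max(x-70,0):x+70],(400,400),interpolation=2)
cv2.imwrite(f"pics/{sys.argv[1]}.png",np.hstack([f(a,u,v),f(b,p,q)])[:,:,::-1])
E
python3 v.py pre 335 365 185 275;python3 go.py 464 223 84 -73.4
```

```text
t: 2.72
eef_pos: [462.0, 219.9, 99.2]
tcp_rot: [-1.334, 0.996, -0.991]
force: [0.7, -0.2, -0.5]
opening: 85.3
t 2.825 pos [463.4962 220.7498 101.0323] open 85.17211981251332 F [0.4625 0.7948 0.3015]
turn [-0.0013 -0.     -0.0022] shift m, tool axes now [-0.002   0.017   0.0011] after turn [-0.002   0.017   0.0011]
```

View pics/pre.png

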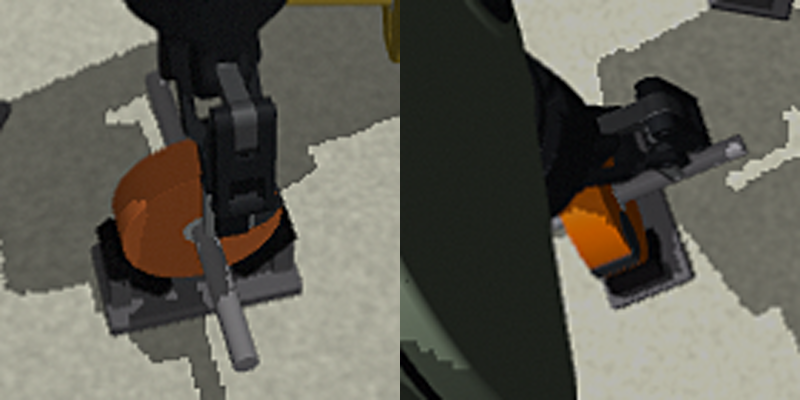

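```bash
cat > pj.py <<'E'
from h import *
def proj(n,p):
    c=bot.calibration(n);T=np.array(c["camera_from_world"]);r=cv2.Rodrigues(T[:3,:3])[0]
    return cv2.projectPoints(np.array(p,float),r,T[:3,3],np.array(c["mtx"]),np.array([c["k1"],0,0,0.]))[0].reshape(-1,2)
a=np.radians(-73.4);d=np.array([np.cos(a),np.sin(a),0]);w=np.array([-d[1],d[0],0])
C=np.array([464,223,60]);t=np.array([463.5,220.7,101])
k=["ctr","near end","far end","face","near tip","tip+11","tip-11","back tip"]
P=[C,C-85*d,C+85*d,C-12*d]+[t-s*d+o*w-[0,0,1] for s,o in((43,0),(43,11),(43,-11),(57,0))]
for n,o in(("side",(335,365)),("top",(185,275))):
    print(n,*[(i,((q-np.array(o)+70)*400/140).round().tolist()) for i,q in zip(k,proj(n,P))])
E
python3 pj.py
```

```text
side ('ctr', [196.0, 202.0]) ('near end', [241.0, 357.0]) ('far end', [158.0, 72.0]) ('face', [202.0, 222.0]) ('near tip', [221.0, 223.0]) ('tip+11', [197.0, 227.0]) ('tip-11', [244.0, 218.0]) ('back tip', [229.0, 249.0])
top ('ctr', [205.0, 202.0]) ('near end', [58.0, 257.0]) ('far end', [353.0, 147.0]) ('face', [185.0, 209.0]) ('near tip', [108.0, 220.0]) ('tip+11', [102.0, 200.0]) ('tip-11', [115.0, 241.0]) ('back tip', [83.0, 230.0])
```

```bash
cat >> pj.py <<'E'
im=bot.capture("side");s=bot.observe();t=s["eef_pos"];M=R.from_rotvec(s["tcp_rot"]).as_matrix();X,Y,Z=M.T
x0,y0,f=285,265,6
big=cv2.resize(im[y0:y0+100,x0:x0+130],None,fx=f,fy=f,interpolation=2)[:,:,::-1].copy()
pt=lambda p:tuple(int(v) for v in ((proj("side",[p])[0]-[x0,y0])*f))
for sx,col in((-1,(0,0,255)),(1,(255,0,0))):
  for e in(43,57):
    for o in(-11,11):
        cv2.line(big,pt(t+sx*e*X+o*Z+1*Y),pt(t+sx*e*X+o*Z-40*Y),col,2)
cv2.line(big,pt(C-85*d),pt(C+85*d),(0,255,0),1);cv2.line(big,pt(C-12*d),pt(C-12*d+[0,0,40]),(0,255,0),1)
cv2.imwrite("pics/ov.png",big)
E
python3 pj.py >/dev/null
```

```text
(no output)
```

View pics/ov.png

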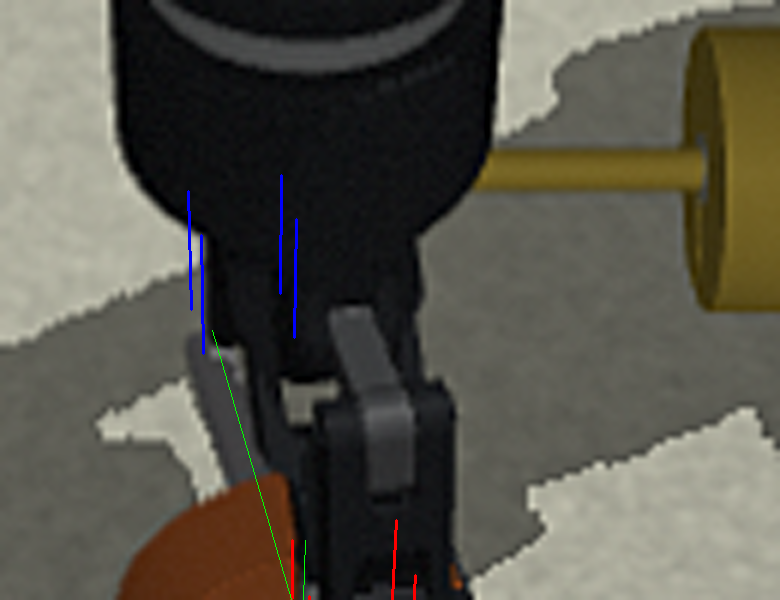

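The overlay shows the gripper and disc lining up to within a few mm: disc at about x=295, tool axis at about x=303 in the crop. I'll lower and close.

```bash
python3 -m pendant '[0,0,0,-0.001,0.012,0.001,0, 0,0,0,0,0.004,0,0, 0,0,0,0,0,0,255, 0,0,0,0,0,0,255, 0,0,0,0,0,0,255, 0,0,0,0,0,0,255, 0,0,0,0,0,0,255, 0,0,0,0,0,0,255]'
```

```text
t: 3.88
eef_pos: [466.0, 223.4, 87.1]
tcp_rot: [-1.324, 0.99, -0.993]
force: [-0.1, 0.7, 0.5]
opening: 23.1
```

```bash
python3 -m pendant '[0,0,0,0,-0.01,0,255, 0,0,0,0,-0.03,0,255, 0,0,0,0,-0.04,0,255, 0,0,0,0,-0.04,0,255, 0,0,0,0,0,0,255]'; python3 - <<'E'
from h import *
print(bot.observe()["opening"])
b=[bot.capture(n) for n in("side","top")]
cv2.imwrite("pics/lift.png",np.hstack([cv2.resize(b[0][200:440,220:460],(400,400)),cv2.resize(b[1][150:390,60:300],(400,400))])[:,:,::-1])
E
python3 go.py 590.5 -148.5 200 -71.6
```

```text
t: 4.5
eef_pos: [463.5, 220.9, 209.0]
tcp_rot: [-1.331, 0.993, -0.993]
force: [-0.0, -0.3, -4.1]
opening: 22.9
22.942745189588653
t 4.6 pos [461.2344 219.9432 205.3889] open 23.469186412348023 F [ 0.1679 -0.0542 -4.3905]
turn [ 0.0075 -0.0311 -0.    ] shift m, tool axes now [0.39   0.0053 0.0185] after turn [0.3904 0.0054 0.0064]
```

View pics/lift.png

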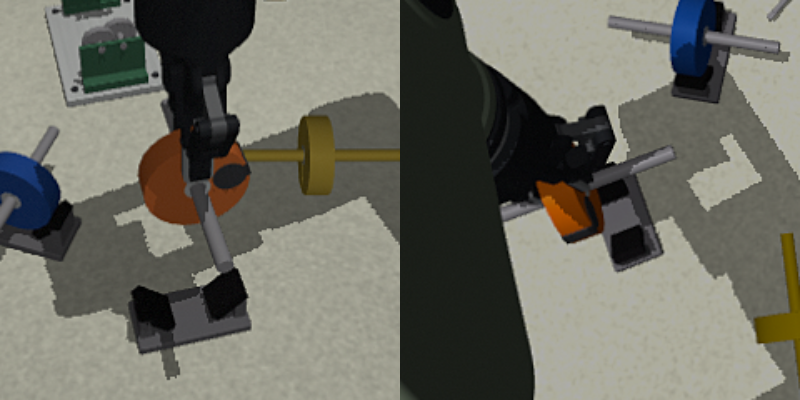

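```bash
python3 - <<'E'
from h import *
a=onz("side",[[355.1,357.5]],178);b=onz("top",[[223,241.8]],178);print(a,b,(a+b)/2,np.linalg.norm(a-b),np.degrees(np.arctan2(*(b-a)[0,1::-1])))
E
```

```text
[[436.94585315 293.98303335 178.        ]] [[484.92842569 141.59269416 178.        ]] [[460.93713942 217.78786376 178.        ]] 159.765899820117 -72.52254521641709
```

```bash
python3 -m pendant '[0,-0.031,0,0.02,0,0.001,255, 0,0,0,0.04,0,0.001,255, 0,0,0,0.045,0,0.001,255, 0,0,0,0.045,0,0.001,255, 0,0,0,0.045,0,0.001,255, 0,0,0,0.045,0,0.001,255, 0,0,0,0.045,0,0.001,255, 0,0,0,0.045,0,0.001,255, 0,0,0,0.04,0,0,255, 0,0,0,0.02,0,0,255, 0,0,0,0,0,0,255]'; python3 v.py over 290 225 410 180; python3 go.py 590.5 -148.5 160 -71.6
```

```text
t: 5.98
eef_pos: [582.3, -158.8, 175.8]
tcp_rot: [-1.38, 1.01, -0.933]
force: [0.1, 0.4, -3.5]
opening: 22.8
t 6.075 pos [ 581.9171 -157.1997  176.2792] open 22.907304292963666 F [-0.534   0.9074 -4.0228]
turn [ 0.0547  0.005  -0.0182] shift m, tool axes now [-0.0052  0.0158  0.0118] after turn [-0.0055  0.0163  0.0109]
```

View pics/over.png

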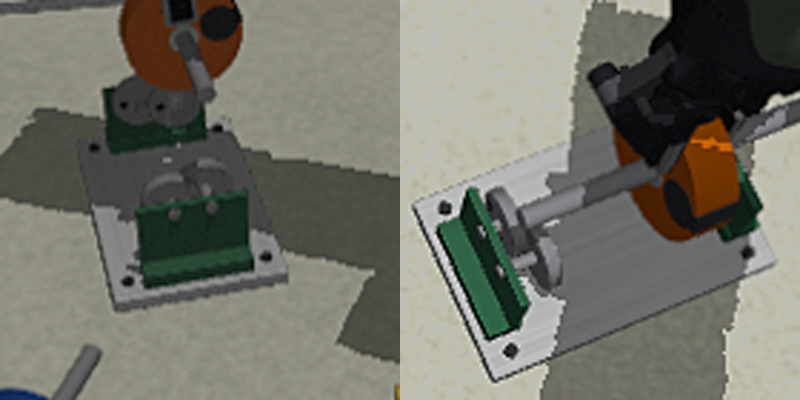

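```bash
python3 -m pendant '[0.055,0.005,-0.018,-0.0055,0,0.011,255, 0,0,0,0,0.02,0,255, 0,0,0,0,0.02,0,255, 0,0,0,0,0,0,255, 0,0,0,0,0,0,255]'; python3 go.py 590.5 -148.5 113 -71.6
```

```text
t: 6.7
eef_pos: [589.0, -140.7, 135.8]
tcp_rot: [-1.344, 0.965, -0.962]
force: [0.3, 0.2, -3.6]
opening: 23.1
t 6.7 pos [ 588.9797 -140.7136  135.7629] open 23.084128833245796 F [ 0.2964  0.2277 -3.6123]
turn [-0.0012  0.007  -0.0031] shift m, tool axes now [ 0.0079  0.0227 -0.0011] after turn [ 0.0079  0.0228 -0.001 ]
```

```bash
python3 -m pendant '[0,0.007,0,0.008,0,-0.001,255, 0,0,0,0,0.012,0,255, 0,0,0,0,0,0,255, 0,0,0,0,0,0,255]'; python3 v.py low 290 225 410 180; python3 go.py 590.5 -148.5 113 -71.6
```

```text
t: 7.2
eef_pos: [591.6, -149.2, 124.7]
tcp_rot: [-1.34, 0.968, -0.97]
force: [0.0, -0.8, -4.4]
opening: 23.0
t 7.3 pos [ 591.3367 -149.0584  124.6222] open 22.878569668702266 F [ 0.8419 -0.1029 -3.7379]
turn [-0.0032 -0.0002 -0.0017] shift m, tool axes now [-0.0008  0.0116 -0.0007] after turn [-0.0008  0.0116 -0.0006]
```

View pics/low.png

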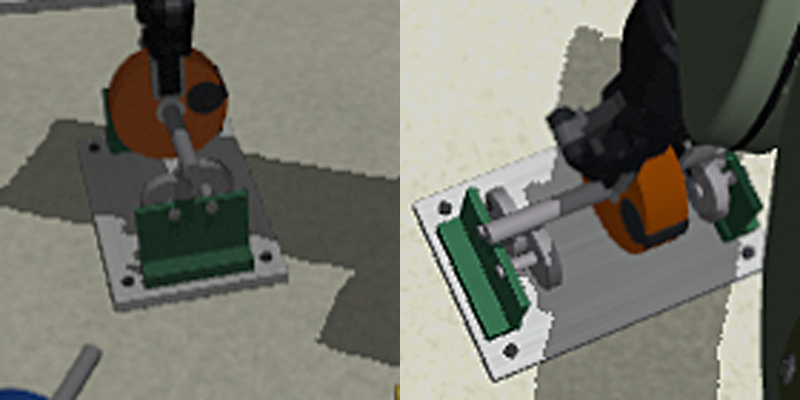

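Side view: the shaft's near end at (190,165) is centred over the roller pair at about (190,190). The top view agrees, so I'll lower onto the rollers.

```bash
python3 -m pendant '[0,0,0,-0.001,0.008,-0.001,255, 0,0,0,0,0.002,0,255, 0,0,0,0,0,0,255, 0,0,0,0,0,0,255]'; python3 go.py 590.5 -148.5 113 -71.6; python3 - <<'E'
from h import *
a=onz("top",[[370.5,191.2]],97);b=onz("side",[[286.5,211]],97);d=np.array([np.cos(np.radians(-71.6)),np.sin(np.radians(-71.6)),0])
print(a,b,a+85*d,b+85*d)
E
```

```text
t: 7.8
eef_pos: [590.0, -148.3, 113.9]
tcp_rot: [-1.34, 0.969, -0.969]
force: [-0.3, 1.2, -4.3]
opening: 23.2
t 7.8 pos [ 590.0106 -148.256   113.9336] open 23.210704406576305 F [-0.2543  1.2482 -4.283 ]
turn [-0.0033 -0.0001 -0.0018] shift m, tool axes now [0.0004 0.0009 0.0004] after turn [0.0004 0.0009 0.0004]
[[566.23174814 -67.89328758  97.        ]] [[566.5525599  -84.75137894  97.        ]] [[ 593.06191628 -148.54774857   97.        ]] [[ 593.38272804 -165.40583993   97.        ]]
```

```bash
python3 -m pendant '[0,0,0,0,0.002,0,255, 0,0,0,0,0,0,255]'; python3 -m pendant '[0,0,0,0,0.0015,0,255, 0,0,0,0,0,0,255]'
```

```text
t: 8.05
eef_pos: [590.8, -148.1, 113.3]
tcp_rot: [-1.339, 0.967, -0.971]
force: [-1.1, -0.6, -2.4]
opening: 23.2
t: 8.3
eef_pos: [590.8, -148.0, 113.1]
tcp_rot: [-1.339, 0.966, -0.972]
force: [-1.4, 0.1, 0.2]
opening: 23.0
```

Contact: the rollers now carry the weight. Releasing.

```bash
python3 -m pendant '[0,0,0,0,0,0,0, 0,0,0,0,0,0,0, 0,0,0,0,0,0,0, 0,0,0,0,0,0,0, 0,0,0,0,0,0,0, 0,0,0,0,-0.02,0,0, 0,0,0,0,-0.05,0,0, 0,0,0,0,-0.05,0,0, 0,0,0,0,-0.05,0,0, 0,0,0,0.02,-0.02,-0.045,0, 0,0,0,0.02,0,-0.045,0, 0,0,0,0.02,0,-0.045,0, 0,0,0,0.02,0,-0.045,0, 0,0,0,0,0,0,0]'; python3 -m pendant '[0,0,0,0,0,0,0, 0,0,0,0,0,0,0, 0,0,0,0,0,0,0, 0,0,0,0,0,0,0, 0,0,0,0,0,0,0, 0,0,0,0,0,0,0, 0,0,0,0,0,0,0, 0,0,0,0,0,0,0, 0,0,0,0,0,0,0, 0,0,0,0,0,0,0, 0,0,0,0,0,0,0, 0,0,0,0,0,0,0, 0,0,0,0,0,0,0, 0,0,0,0,0,0,0, 0,0,0,0,0,0,0, 0,0,0,0,0,0,0, 0,0,0,0,0,0,0, 0,0,0,0,0,0,0, 0,0,0,0,0,0,0, 0,0,0,0,0,0,0]';python3 -m pendant '[0,0,0,0,0,0,0, 0,0,0,0,0,0,0, 0,0,0,0,0,0,0, 0,0,0,0,0,0,0, 0,0,0,0,0,0,0, 0,0,0,0,0,0,0, 0,0,0,0,0,0,0, 0,0,0,0,0,0,0, 0,0,0,0,0,0,0, 0,0,0,0,0,0,0, 0,0,0,0,0,0,0, 0,0,0,0,0,0,0, 0,0,0,0,0,0,0, 0,0,0,0,0,0,0, 0,0,0,0,0,0,0, 0,0,0,0,0,0,0, 0,0,0,0,0,0,0, 0,0,0,0,0,0,0, 0,0,0,0,0,0,0, 0,0,0,0,0,0,0]'; python3 v.py end 290 225 410 180
```

```text
t: 10.05
eef_pos: [441.5, -285.3, 308.1]
tcp_rot: [-1.341, 0.961, -0.974]
force: [0.5, -0.5, -1.2]
opening: 85.2
t: 12.55
eef_pos: [444.1, -283.0, 307.6]
tcp_rot: [-1.341, 0.958, -0.97]
force: [-0.5, -0.6, 0.0]
opening: 85.8
t: 15.05
eef_pos: [444.1, -283.0, 307.6]
tcp_rot: [-1.341, 0.958, -0.97]
force: [0.2, -0.4, 0.9]
opening: 85.7
```

View pics/end.png

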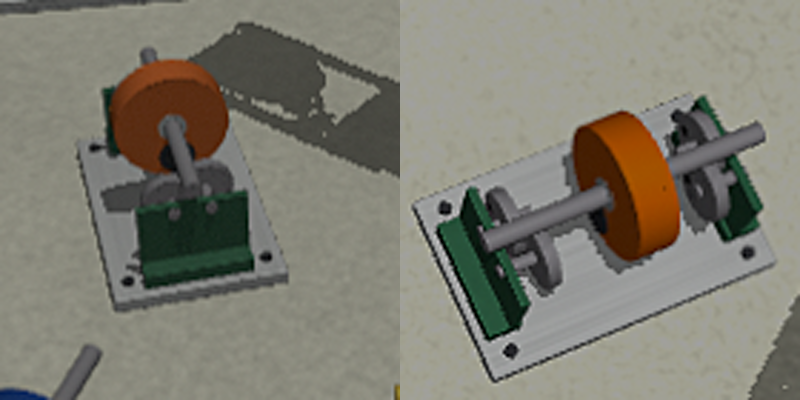

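Weight is at the bottom (side crop about (177,155)), and the shaft sits in both roller pairs. Next I'll check that it's centred and still.

```bash
python3 -m pendant '[0,0,0,0,0,0,0, 0,0,0,0,0,0,0, 0,0,0,0,0,0,0, 0,0,0,0,0,0,0, 0,0,0,0,0,0,0, 0,0,0,0,0,0,0, 0,0,0,0,0,0,0, 0,0,0,0,0,0,0, 0,0,0,0,0,0,0, 0,0,0,0,0,0,0, 0,0,0,0,0,0,0, 0,0,0,0,0,0,0, 0,0,0,0,0,0,0, 0,0,0,0,0,0,0, 0,0,0,0,0,0,0, 0,0,0,0,0,0,0]'; python3 - <<'E'
from h import *
c=lambda:bot.capture("side")[155:295,220:360].astype(int)
o=c();b=[c() for _ in range(6)][-1]
old=cv2.imread("pics/top0.png")[:,:,::-1];new=bot.capture("top")
print("diff",abs(o-b).max());o2=c();print(abs(o2-b).max())
E0=onz("top",np.array([[485,240],[764,133]])*1.0@np.eye(2)/400*140-[140-340,0]+[0,110] if 0 else [[340+85/2.857,110+240/2.857],[340+364/2.857,110+133/2.857]],85)
print(E0,E0.mean(0),np.linalg.norm(E0[1]-E0[0]),np.degrees(np.arctan2(*(E0[1]-E0[0])[1::-1])))
for im in(old,new):
    m=mask("top",[100,120,40],[125,255,255],im.copy());M=cv2.moments(m);print("blue",M["m10"]/M["m00"],M["m01"]/M["m00"])
cur=bot.capture("side")[155:295,220:360];e=cv2.resize(cur,(400,400),interpolation=2)[:,:,::-1].astype(int);print("vs end.png",(abs(e-cv2.imread("pics/end.png")[:,:400].astype(int)).max(2)>25).sum())
g=cv2.resize(cur,None,fx=1,fy=1)
from scipy import ndimage
d=cur.max(2)<45;d[:40]=0;l,n=ndimage.label(d);print([(np.round(ndimage.center_of_mass(l==i),1)*2.857,(l==i).sum()) for i in range(1,n+1) if (l==i).sum()>20])
E
```

```text
t: 17.15
eef_pos: [444.1, -283.0, 307.6]
tcp_rot: [-1.341, 0.958, -0.97]
force: [0.5, 0.4, 1.0]
opening: 85.1
diff 9
11
[[ 565.82471356  -68.10383144   85.        ]
 [ 617.27024038 -230.57451075   85.        ]] [ 591.54747697 -149.33917109   85.        ] 170.421136791577 -72.42986995705307
blue 231.4885598923284 169.44952893674292
blue 231.79477124183006 169.59477124183007
vs end.png 0
[(array([137.7074, 110.8516]), np.int64(28)), (array([157.9921, 166.8488]), np.int64(37)), (array([227.9886, 191.9904]), np.int64(616)), (array([272.8435, 197.9901]), np.int64(112))]
```

```bash
python3 - <<'E'
from h import *
def proj(n,p):
    c=bot.calibration(n);T=np.array(c["camera_from_world"]);r=cv2.Rodrigues(T[:3,:3])[0]
    return cv2.projectPoints(np.array(p,float),r,T[:3,3],np.array(c["mtx"]),np.array([c["k1"],0,0,0.]))[0].reshape(-1,2)
a=np.radians(-72);d=np.array([np.cos(a),np.sin(a),0]);w=np.array([-d[1],d[0],0]);F=np.array([591,-149,85])-12*d
im=cv2.resize(bot.capture("side")[165:225,245:320],(750,600),interpolation=2)[:,:,::-1].copy()
for g,col in((0,(0,255,0)),(15,(255,0,0)),(-15,(0,0,255))):
    g=np.radians(g);th=np.linspace(0,6.3,40)[:,None];Cw=F+25*(np.sin(g)*w-np.cos(g)*np.array([0,0,1]))
    q=((proj("side",Cw+13*(np.cos(th)*w+np.sin(th)*np.array([0,0,1])))-[245,165])*10).astype(int);cv2.polylines(im,[q],True,col,1)
cv2.imwrite("pics/w.png",im)
E
```

```text
(no output)
```

View pics/w.png

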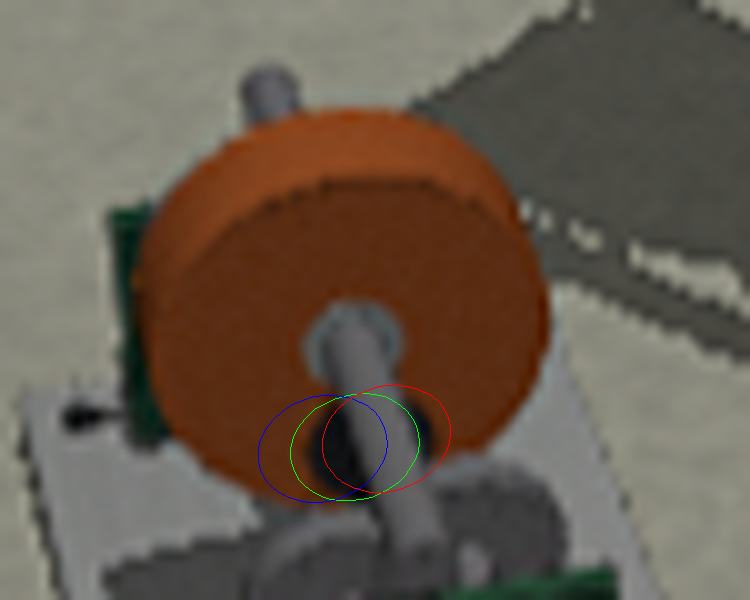

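The dark weight spans x≈310–430, about 5–7° from the straight-down outline (green) and inside the 15° limits. Everything is still, so I'm handing in.

```bash
python3 -c "
from cell import bot
print(bot.sign_off())"
```

```text
the job is handed in; nothing more can be done
None
```

The orange rotor is on the roller stand with its weight hanging at the bottom, and I handed the job in at about 17.6 s of the 38 s allowed. No verdict is reported at hand-in. I pinched the disc across its faces, lowered it until the rollers took its weight, then released it and moved the arm clear.

Last checks:
- **Position:** the shaft lies in both roller pairs. From the top view, the rotor's centre is about 1.5 mm from the measured seat and its axis is within 1° of the stand's.
- **Weight angle:** the weight hangs about 5–7° off straight down as seen in the side view. The limit is 15°, and calibration error could account for most of that.
- **Stillness:** there was no visible change in the side view over the last 2 s or so.
- **Blue rotor:** it moved less than 0.4 px in the top view, so it has not been disturbed.

One measurement disagreed. Just before lowering, the side-view estimate of the shaft end put the centre about 17 mm further along the shaft than the top view. I trusted the top view, and its final check (shaft length read as 170.4 mm against 170 mm) supports that.

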